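# Put the paper rolls away in their holders

## Task

Put the four white paper rolls away, each standing upright as it stands now: the wide low label roll in the wide shallow steel dish, the tall till roll in the deep steel cup, the thin card-terminal roll in the narrow steel cup, each flat on the floor of its holder, and the smaller low label roll centred on top of the wide label roll. Leave the brown packing tape and the kitchen timer where they are; the blue roll at the back by the label printer is no concern of yours.

Things in the scene. Friction and masses are not known exactly. Their poses are not given: they have to be found in the camera images.
- wide_roll: the wide low label roll: white paper cylinder, 61 mm diameter, 40 mm high, standing upright on the counter; origin at the centre of its underside, z up along its axis. Loose, about 0.12 kg
- small_roll: the smaller low label roll: white paper cylinder, 50 mm diameter, 34 mm high, standing upright; origin at the centre of its underside, z up. Loose, about 0.05 kg
- till_roll: the tall till roll: white paper cylinder, 52 mm diameter, 80 mm high, standing upright; origin at the centre of its underside, z up. Loose, about 0.13 kg
- card_roll: the thin card-terminal roll: white paper cylinder, 40 mm diameter, 57 mm high, standing upright; origin at the centre of its underside, z up. Loose, about 0.06 kg
- shallow_dish: the wide shallow round steel dish: inside diameter 78 mm, 90 mm over its foot, rim 15 mm above the counter, inner floor 4 mm above the counter; fixed to the counter; origin at the centre of its underside, z up
- deep_cup: the deep round steel cup: inside diameter 70 mm, 82 mm over its foot, rim 42 mm above the counter, inner floor 4 mm above the counter; fixed; origin at the centre of its underside, z up
- narrow_cup: the narrow round steel cup: inside diameter 58 mm, 70 mm over its foot, rim 26 mm above the counter, inner floor 4 mm above the counter; fixed; origin at the centre of its underside, z up
- packing_tape: roll of brown packing tape, ring 92 mm wide, 48 mm high, near the front edge; not to be moved; origin at the centre of its underside, z up
- timer: white kitchen timer lying flat, rounded square 70 x 70 mm, 20 mm high; not to be moved; origin at the centre of its underside, z up
- wire_cutter: cheese wire cutter in the middle of the counter, an obstacle that stands still: white board 260 x 320 mm, 24 mm high, its nearest edge 92 mm in front (-x) of the origin; the bow with its black handle lies down along the middle, up to 110 mm high, the handle reaching 170 mm in front of the origin; carry things well over it. To its right stands a slicing machine, up to 354 mm high
Not all that is in view belongs to the job. What is shaped like the card_roll but black is not meant.

How it is judged:
At the end, for the whole second after the job is handed in: Wide roll in the shallow dish, till roll in the deep cup, card roll in the narrow cup, each on the floor (underside under 8 mm) within 12 mm of centre; small roll on top of the wide roll, within 12 mm of its axis; all upright within 0.1 rad, at rest and released (horizontal distance between wide_roll and shallow_dish below 0.012 m and z of wide_roll in the frame of shallow_dish below 0.008 m and horizontal distance between till_roll and deep_cup below 0.012 m and z of till_roll in the frame of deep_cup below 0.008 m and horizontal distance between card_roll and narrow_cup below 0.012 m and z of card_roll in the frame of narrow_cup below 0.008 m and horizontal distance between small_roll and wide_roll below 0.012 m and z of small_roll in the frame of wide_roll between 0.036 and 0.045 m and angle between each of wide_roll, till_roll, card_roll, small_roll's own z axis and vertical below 0.1 rad and linear speed of each of wide_roll, till_roll, card_roll, small_roll below 0.02 m/s); the robot touches nothing.
It fails at once if the packing tape is moved by more than 20 mm (distance of packing_tape from where it was at the start of the episode above 0.02 m).
It fails at once if the timer is moved by more than 20 mm (distance of timer from where it was at the start of the episode above 0.02 m).
It also fails if it takes over 106 s, if anything falls off the work surface, if the arm or the gripper's body presses on something with over 40 N, if the wrist force passes 120 N, or if a joint passes its speed limit or range.

## Robot

A 7-joint arm with a two-finger parallel gripper is mounted at the origin on a cart in front of the work surface, level with it; the furniture and walls round the work are solid. World frame = base frame: x ahead of the robot, y to its left, z up, the work surface at z = 0. Lengths are in m, angles in rad, forces in N, time in s.
With the tool pointing down it reaches from about 0.375 to 0.925 m from the base axis. Payload 3.1 kg.
Tool frame: the origin (TCP) lies between the finger pads; the fingertips stand 8 mm ahead of it and the grasp point (between the pads) lies 11 mm behind it (env.tip_extent is the distance from the TCP to the fingertips, in m); z points along the fingers, y is the line along which they close (so a half turn about z gives the same grasp; the last joint's range is limited). The gripper opens to 85 mm and grips with 20 to 120 N. Pads are 22 mm wide; open, the fingers measure 114 mm over their backs; the gripper's body (76 mm by 85 mm) begins 54 mm behind the grasp point. The pads swing forward as they close: fully open they stand 13 mm farther back than shut.
Start: joints at [-1.267, 0.383, 0.044, 1.598, -0.018, 1.161, -0.05], TCP at [0.254, 0.598, 0.239] pointing down, gripper open.
Joint ranges: [-2.61, 2.61], [-0.41, 2.15], [-1.48, 1.57], [0, 2.5], [-1.57, 4.71], [0.05, 1.97], [-2.85, 2.85]. Speed limits (rad/s): [2.79, 2.79, 3.14, 3.14, 3.14, 3.14, 3.14].

## Interface

Orientations are given as a rotation vector (axis times angle).
In Python, from bench import observe, viewer, env gives the robot as it stands.
- The arm moves only by the shell command python3 -m pendant 'ROWS' [FORCE]. ROWS is rows parted by semicolons, their numbers by spaces, 1 to 10 of them, each of 7 numbers: dx, dy, dz in m, then a rotation vector rx, ry, rz in rad, then the finger opening in m; each row shifts and turns the commanded pose from where the row before left it, along the tool's axes as they then stand; what a row does not reach is not made up. A row lasts 1/8 s, in which the tool goes at most 0.0625 m and 0.188 rad, less where a joint would pass 70% of its speed; a pose out of reach is approached as far as the arm can. The fingers move at their own pace and stop on an object; FORCE is the grip in N (left out, the last holds). Time passes only in rows, so rows that do not move let the fingers close. It prints the time, the measured TCP pose, the force, the opening and the grip force at its end.
- observe(): the state, without advancing time (a new reading comes with each control period).
- viewer.capture(name): name is "side" or "top"; returns a dict with "img" (480x640x3 uint8, blue, green, red), "K" (3x3 intrinsics, pixels), "R" (3x3) and "t" (3): a world point X has camera coordinates R X + t. Camera axes: x right, y down, z forward; pixel columns grow to the right and rows downward; lengths in m; the calibration is good to about 2 mm. A picture is of the moment at which its call begins. There is no depth.
- env.job_done(): hands the job in; it is judged then, once.
The state is a dict: "t": time; "joints": joint angles; "dq": joint speeds; "tau": joint torques, N m; "ee_pos": TCP position; "tcp_rot": TCP orientation; "wrist_force": force on the tool from outside, world axes, zero at the start; "ft_torque": the same for the moment, N m; "opening": finger opening in m; "grip_force": force on a finger pad.
Only numpy, scipy, OpenCV 4.12 (cv2) and the standard library are available. Lean on these libraries where they do the work, as an engineer would, in place of code of your own. Each camera call takes 0.05 s, during which the arm holds its last target. There are 200 camera calls.

## Working session

There is one attempt and no reset: what is moved stays moved. The work goes in short steps, Python scripts to look and compute and a shell command to move; the robot and the scene stay as the last step left them, time stands still between calls to the robot, and variables do not carry over. Pictures are saved under pics/ and viewed, at most 14 in all, crops included, and the job is handed in when it is done.

```bash
ls; mkdir -p pics
python3 - <<'E'
from bench import observe, viewer, env
import cv2
s=observe()
print(s["t"],s["ee_pos"],s["tcp_rot"],s["opening"],env.tip_extent)
for n in("top","side"):
    c=viewer.capture(n);cv2.imwrite(f"pics/{n}0.png",c["img"]);print(n,c["K"].tolist(),c["R"].round(4).tolist(),c["t"].round(4).tolist())
E
```

```text
pics
0.0 [0.25383351 0.59736201 0.23785274] [-0.62669246 -3.07807185  0.00422844] 0.08558866577249857 0.008
top [[466.8500181371982, 0.0, 328.17755859898756], [0.0, 466.8500181371982, 239.7183515073649], [0.0, 0.0, 1.0]] [[-0.0267, -0.9994, -0.0236], [-0.9859, 0.0302, -0.1648], [0.1654, 0.0188, -0.986]] [0.04, 0.5131, 1.0302]
side [[492.6269920107813, 0.0, 315.51757204734923], [0.0, 492.6269920107813, 245.8916834268629], [0.0, 0.0, 1.0]] [[-0.9778, 0.2094, -0.0011], [0.1833, 0.8539, -0.4871], [-0.1011, -0.4765, -0.8733]] [0.4907, -0.098, 1.2699]
```

View pics/top0.png

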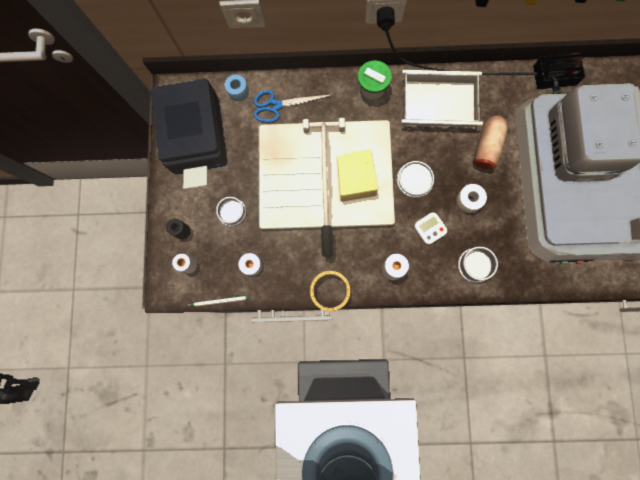

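View pics/side0.png

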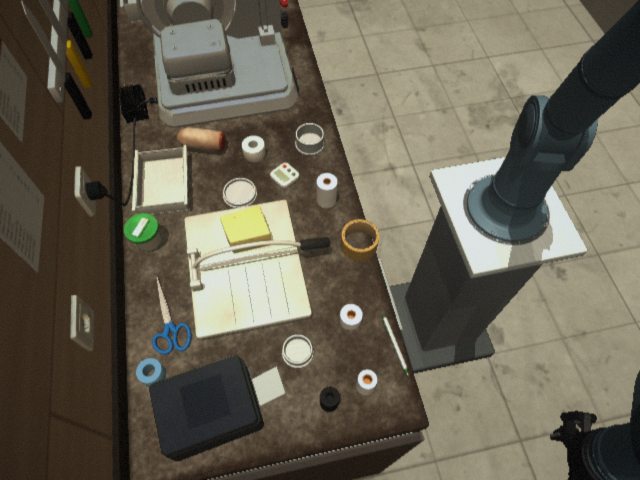

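Top view: rolls at (183,264), (250,265), (397,267), (473,198); dish (415,179), deep cup (478,264), narrow cup (231,211), tape (330,291), timer (431,228). I need crops for accurate centres.

```bash
cat > h.py <<'E'
import numpy as np, cv2
from bench import observe, viewer, env
from scipy.spatial.transform import Rotation as Ro
def back(c,uv,z):
    d=c["R"].T@np.linalg.inv(c["K"])@np.array([*uv,1.]); o=-c["R"].T@c["t"]
    return o+d*(z-o[2])/d[2]
def proj(c,X):
    p=(np.atleast_2d(X)@c["R"].T+c["t"])@c["K"].T; return p[:,:2]/p[:,2:]
def ring(x,y,z,d):
    a=np.linspace(0,2*np.pi,40); return np.c_[x+d/2*np.cos(a),y+d/2*np.sin(a),0*a+z]
def crop(c,uv,w=32,k=5,rings=()):
    u,v=map(int,uv); m=cv2.resize(c["img"][v-w:v+w,u-w:u+w],None,fx=k,fy=k,interpolation=cv2.INTER_CUBIC)
    for r in rings:
        q=(proj(c,ring(*r))-[u-w,v-w]+.5)*k
        cv2.polylines(m,[q.round().astype(int)],True,(0,0,255) if r is rings[0] else (0,255,0),1)
    return m
E
python3 - <<'E'
from h import *
T=viewer.capture("top");S=viewer.capture("side")
o={"card":((183,262),(368,378),.057,.04),"small":((250,264),(350,314),.034,.05),"till":((397,265),(327,181),.08,.052),"wide":((473,197),(253,145),.04,.061),
"narrow":((231,211),(298,351),.026,.058),"dish":((415,179),(240,192),.015,.078),"deep":((478,264),(310,138),.042,.07)}
rows=[[],[]]
for n,(a,b,z,d) in o.items():
    p=back(T,a,z);q=back(S,b,z);print(n,p.round(3),q.round(3))
    m=(p+q)/2
    rows[0].append(crop(T,a,20,5,[(m[0],m[1],z,d)]));rows[1].append(crop(S,b,20,5,[(m[0],m[1],z,d)]))
R=[np.hstack(r) for r in rows]
im=np.vstack([R[0][:,:800],R[1][:,:800],np.hstack([R[0][:,800:],R[1][:,800:]])] if 0 else [np.hstack(rows[0][:4]),np.hstack(rows[1][:4])]);cv2.imwrite("pics/c1.png",im[:600])
im2=np.vstack([np.hstack(rows[0][4:]),np.hstack(rows[1][4:])]);cv2.imwrite("pics/c2.png",im2);print(im.shape,im2.shape)
E
```

```text
card [0.471 0.356 0.057] [0.47  0.361 0.057]
small [0.464 0.207 0.034] [0.469 0.21  0.034]
till [ 0.447 -0.125  0.08 ] [ 0.447 -0.123  0.08 ]
wide [ 0.605 -0.314  0.04 ] [ 0.607 -0.31   0.04 ]
narrow [0.593 0.254 0.026] [0.597 0.266 0.026]
dish [ 0.66  -0.187  0.015] [ 0.663 -0.183  0.015]
deep [ 0.448 -0.312  0.042] [ 0.453 -0.3    0.042]
(400, 800, 3) (400, 600, 3)
```

View pics/c1.png

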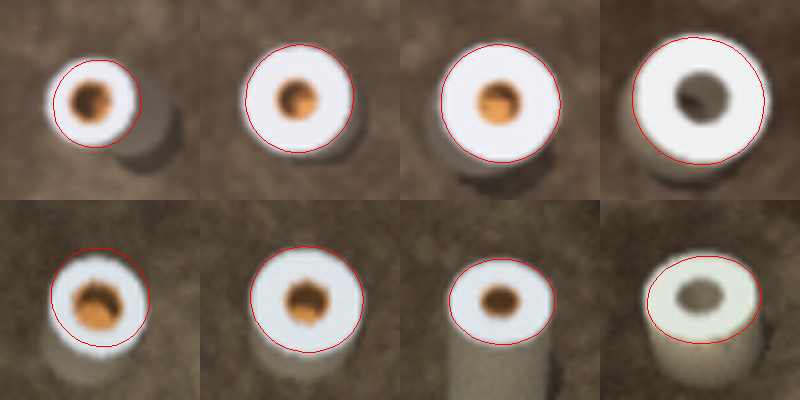

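View pics/c2.png

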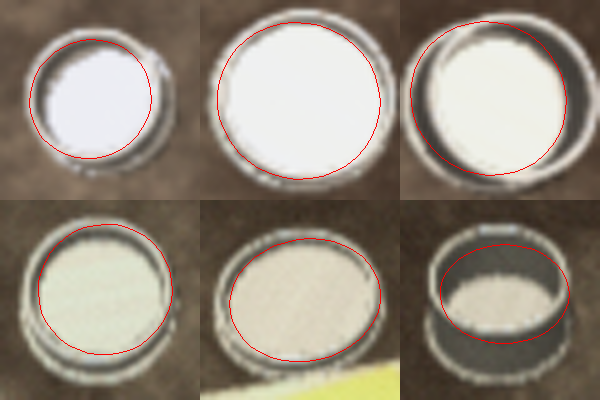

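Sizes confirm identities (card, small, till, wide; narrow, dish, deep). The rolls' faces are well segmentable; the holder rims need adjusted centres: deep is ~2.6 px right in top, ~2.6 px up in side.

```bash
cat >> h.py <<'E'
from scipy.optimize import least_squares
def face(c,uv,z,d,w=20):
    u,v=map(int,uv); g=cv2.cvtColor(c["img"][v-w:v+w,u-w:u+w],cv2.COLOR_BGR2GRAY); g=cv2.resize(g,None,fx=4,fy=4,interpolation=cv2.INTER_CUBIC)
    t,m=cv2.threshold(g,0.5*(np.percentile(g,90)+150),255,0)
    k=max(cv2.findContours(m,0,1)[0],key=cv2.contourArea)
    h=cv2.convexHull(k)[:,0]; h=(h+.5)/4-.5+[u-w,v-w]
    P=np.array([back(c,q,z)[:2] for q in h])
    f=least_squares(lambda s:np.hypot(*(P-s[:2]).T)-s[2],[*P.mean(0),d/2]).x
    return f[:2],2*f[2]
E
python3 - <<'E'
from h import *
T=viewer.capture("top");S=viewer.capture("side")
o={"card":((183,262),(368,378),.057,.04),"small":((250,264),(350,314),.034,.05),"till":((397,265),(327,181),.08,.052),"wide":((473,197),(253,145),.04,.061)}
for n,(a,b,z,d) in o.items(): print(n,d,*face(T,a,z,d),*face(S,b,z,d))
o={"narrow":((231.5,211),(297,351.5),.026,.058,.07),"dish":((415,178.5),(239,192),.015,.078,.09),"deep":((480.5,264.2),(309,135.5),.042,.07,.082)}
R=[]
for n,(a,b,z,d,D) in o.items():
    p=back(T,a,z);q=back(S,b,z);print(n,p.round(4),q.round(4))
    R.append(np.vstack([crop(c,a,24,5,[(*r[:2],z,d),(*r[:2],0,D)]) for c,a,r in((T,a,p),(S,b,q))]))
cv2.imwrite("pics/c3.png",np.hstack(R))
E
```

```text
card 0.04 [0.47100071 0.36084745] 0.0397483321460888 [0.4722209  0.36202707] 0.03867917794144361
small 0.05 [0.46577261 0.20990835] 0.04882442624129291 [0.46685458 0.21078393] 0.04833908001919078
till 0.052 [ 0.44698132 -0.12341859] 0.0509469748827063 [ 0.44777913 -0.12267362] 0.05018661974395204
wide 0.061 [ 0.60681475 -0.31374922] 0.06035427706585218 [ 0.60772661 -0.31293395] 0.05960590383195396
narrow [0.593  0.2531 0.026 ] [0.5996 0.2669 0.026 ]
dish [ 0.6614 -0.1867  0.015 ] [ 0.6654 -0.1831  0.015 ]
deep [ 0.4475 -0.318   0.042 ] [ 0.4537 -0.3089  0.042 ]
```

View pics/c3.png

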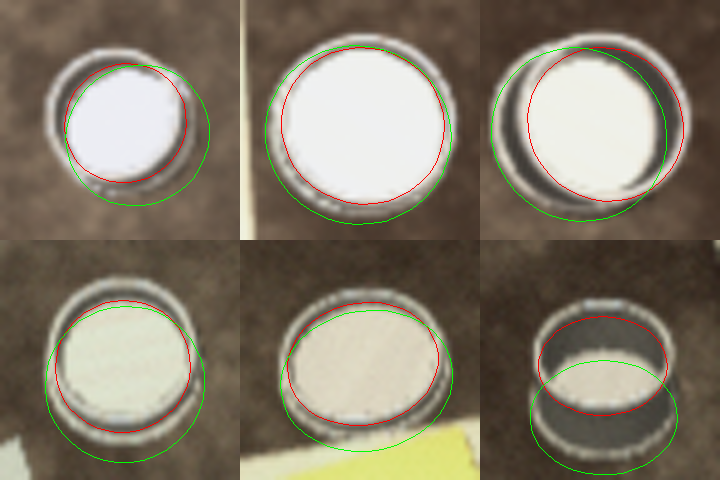

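Fits of the rims/feet are off by a few scaled px (narrow top (-12,-10), side (-3,-19); dish (+3,-6), (-3,-10); deep (0,-8), (0,-14)); correct and compare the views.

Run:
```python
from h import *
T=viewer.capture("top");S=viewer.capture("side")
o={"narrow":((229.1,209),(296.4,347.7),.026,.058,.07),"dish":((415.6,177.3),(238.4,190),.015,.078,.09),"deep":((480.5,262.6),(309,132.7),.042,.07,.082)}
R=[]
for n,(a,b,z,d,D) in o.items():
    p=back(T,a,z);q=back(S,b,z);m=(p+q)/2;print(n,p.round(4),q.round(4))
    R.append(np.vstack([crop(c,a,24,5,[(*m[:2],z,d+.006),(*m[:2],0,D)]) for c,a in((T,a),(S,b))]))
cv2.imwrite("pics/c4.png",np.hstack(R))
for a,n in (((330,291),"tape"),((431,228),"timer"),((327,241),"handle")): print(n,back(T,a,.048 if n!="timer" else .02))
print(Ro.from_rotvec(observe()["tcp_rot"]).as_matrix().round(3))
```

```text
narrow [0.598  0.2588 0.026 ] [0.5993 0.2584 0.026 ]
dish [ 0.6643 -0.1883  0.015 ] [ 0.6661 -0.1897  0.015 ]
deep [ 0.4511 -0.3182  0.042 ] [ 0.4517 -0.3186  0.042 ]
tape [0.39629894 0.02421789 0.048     ]
timer [ 0.53837078 -0.21625172  0.02      ]
handle [0.51031055 0.02796451 0.048     ]
[[-0.92   0.391 -0.   ]
 [ 0.391  0.92  -0.   ]
 [ 0.    -0.    -1.   ]]
```

View pics/c4.png

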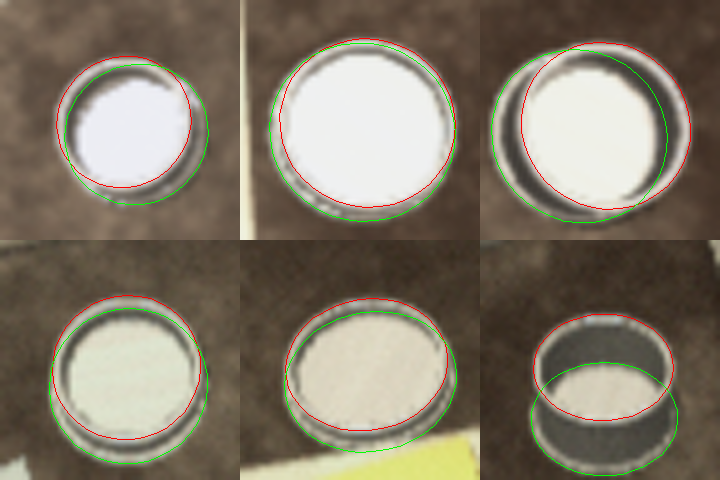

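Both views now agree within 2 mm and rims/feet match well. Positions: narrow (0.599,0.259), dish (0.665,-0.189), deep (0.451,-0.318). Starting with the card roll in the present yaw.

```bash
cat > d.py <<'E'
import sys; from h import *
s=observe(); M=Ro.from_rotvec(s["tcp_rot"]).as_matrix()
P=dict(card=(.4716,.3614),small=(.4663,.2103),till=(.4474,-.123),wide=(.6073,-.3133),narrow=(.5987,.2586),dish=(.6652,-.189),deep=(.4514,-.3184))
g=np.array([*P[sys.argv[1]],float(sys.argv[2])]); yaw=float(sys.argv[3]) if len(sys.argv)>3 else None
e=M.T@(g-s["ee_pos"]); print("delta",e.round(4),"t",round(s["t"],2),"tilt",M[2].round(3),"xyaw",np.degrees(np.arctan2(M[1,0],M[0,0])).round(1),"q",np.round(s["joints"],2))
E
python3 -m pendant '-.0488 -.022 .0197 0 0 0 .085; -.0488 -.022 .0197 0 0 0 .085; -.0488 -.022 .0197 0 0 0 .085; -.0488 -.022 .0197 0 0 0 .085; -.0488 -.022 .0197 0 0 0 .085; -.0488 -.022 .0197 0 0 0 .085; 0 0 0 0 0 0 .085; 0 0 0 0 0 0 .085' 40; python3 d.py card .034
python3 - <<'E'
from h import *
T=viewer.capture("top")
for a,z in (((555,170),.35),((527,258),.06),((527,100),.06),((394,228),.024),((485,168),.03),((570,170),.2)): print(a,back(T,a,z).round(3))
E
```

```text
t: 1.4
ee_pos: [0.472, 0.3626, 0.1211]
tcp_rot: [-0.628, -3.078, -0.001]
wrist_force: [0.9, 0.5, -0.5]
opening: 0.0851
grip_force: 0.0
delta [-0.0002 -0.0013  0.0871] t 1.4 tilt [ 0.001  0.001 -1.   ] xyaw 156.9 q [-0.85  0.41  0.15  1.84 -0.08  0.9   0.51]
(555, 170) [ 0.568 -0.359  0.35 ]
(527, 258) [ 0.456 -0.416  0.06 ]
(527, 100) [ 0.83  -0.452  0.06 ]
(394, 228) [ 0.54  -0.129  0.024]
(485, 168) [ 0.677 -0.351  0.03 ]
(570, 170) [ 0.613 -0.461  0.2  ]
```

```bash
python3 -m pendant '0 -.0013 .045 0 0 0 .085; 0 0 .042 0 0 0 .085; 0 0 0 0 0 0 .085; 0 0 0 0 0 0 .03; 0 0 0 0 0 0 .03; 0 0 0 0 0 0 .03; 0 0 0 0 0 0 .03' 40; python3 d.py card .034
python3 - <<'E'
from h import *
T=viewer.capture("top");S=viewer.capture("side")
for z in (.2,.25,.3,.354): print(z,back(T,(564,170),z).round(3),back(S,(228,65),z).round(3))
cv2.imwrite("pics/s5.png",np.hstack([cv2.resize(T["img"][40:280,440:640],None,fx=2,fy=2),cv2.resize(S["img"][0:240,120:320],None,fx=2,fy=2)]))
E
```

```text
t: 2.33
ee_pos: [0.4731, 0.3626, 0.0365]
tcp_rot: [0.626, 3.076, 0.006]
wrist_force: [-0.8, -0.2, 7.0]
opening: 0.0389
grip_force: 40.6
delta [ 0.0009 -0.0017  0.0025] t 2.33 tilt [-0.002  0.004 -1.   ] xyaw 157.0 q [-0.84  0.53  0.14  1.87 -0.1   0.74  0.53]
0.2 [ 0.614 -0.449  0.2  ] [ 0.633 -0.441  0.2  ]
0.25 [ 0.598 -0.424  0.25 ] [ 0.632 -0.381  0.25 ]
0.3 [ 0.583 -0.399  0.3  ] [ 0.632 -0.322  0.3  ]
0.354 [ 0.566 -0.372  0.354] [ 0.632 -0.257  0.354]
```

View pics/s5.png

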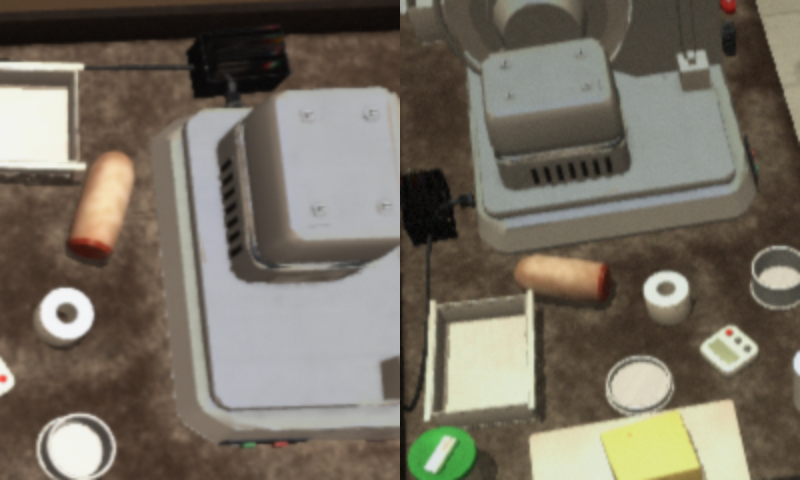

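The picture shows the slicer's block is ~0.21 m high around y<-0.44, clear of the wide roll; the card roll is gripped (opening 0.039). Lift and carry.

```bash
python3 -m pendant '0 0 -.04 0 0 0 .03; 0 0 -.04 0 0 0 .03; -.039 -.0117 0 0 0 0 .03; -.039 -.0117 0 0 0 0 .03; -.039 -.0117 0 0 0 0 .03; -.039 -.0117 0 0 0 0 .03; 0 0 0 0 0 0 .03; 0 0 0 0 0 0 .03'; python3 d.py narrow .041
```

```text
t: 3.42
ee_pos: [0.5963, 0.2571, 0.1139]
tcp_rot: [-0.627, -3.077, -0.0]
wrist_force: [-0.3, -0.0, -0.8]
opening: 0.0389
grip_force: 40.5
delta [-0.0017  0.0023  0.0729] t 3.42 tilt [ 0.001  0.    -1.   ] xyaw 157.0 q [-0.62  0.52  0.2   1.7  -0.12  0.94  0.79]
```

```bash
python3 -m pendant '-.0017 .0023 .03 0 0 0 .03; 0 0 .03 0 0 0 .03; 0 0 .006 0 0 0 .03; 0 0 .006 0 0 0 .03; 0 0 .001 0 0 0 .03; 0 0 0 0 0 0 .03'; python3 d.py narrow .041
```

```text
t: 4.18
ee_pos: [0.6, 0.2589, 0.0422]
tcp_rot: [0.626, 3.077, 0.002]
wrist_force: [0.3, 0.5, -0.9]
opening: 0.0394
grip_force: 40.5
delta [ 0.0011 -0.0008  0.0012] t 4.17 tilt [-0.001  0.002 -1.   ] xyaw 157.0 q [-0.61  0.62  0.18  1.72 -0.14  0.82  0.81]
```

```bash
python3 -m pendant '0 0 .002 0 0 0 .03; 0 0 0 0 0 0 .03; 0 0 0 0 0 0 .06; 0 0 0 0 0 0 .06; 0 0 0 0 0 0 .07; 0 0 -.03 0 0 0 .07; 0 0 -.05 0 0 0 .085; 0 0 -.05 0 0 0 .085; 0 0 0 0 0 0 .085'; python3 d.py wide .15
python3 - <<'E'
from h import *
T=viewer.capture("top");S=viewer.capture("side")
r=[(.5987,.2586,.061,.04),(.5987,.2586,.026,.064)]
a=proj(T,[.5987,.2586,.06])[0];b=proj(S,[.5987,.2586,.06])[0]
cv2.imwrite("pics/n6.png",np.hstack([crop(T,a,32,6,r),crop(S,b,32,6,r)]))
E
```

```text
t: 5.3
ee_pos: [0.6033, 0.2599, 0.1751]
tcp_rot: [0.626, 3.069, 0.011]
wrist_force: [-0.5, -0.5, 0.0]
opening: 0.085
grip_force: 0.0
delta [-0.2279 -0.5261  0.0221] t 5.3 tilt [-0.007  0.009 -1.   ] xyaw 157.0 q [-0.63  0.45  0.21  1.65 -0.11  1.03  0.78]
```

View pics/n6.png

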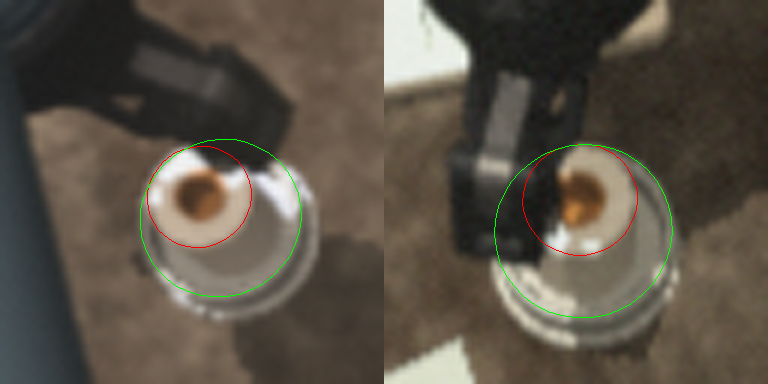

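Card roll stands inside the narrow cup, close to centre ((200,197) and (580,200) in the crops). Next: turn the tool 67° and go to the wide roll.

```bash
python3 -m pendant '0 0 -.03 0 0 .167 .085; 0 0 0 0 0 .167 .085; 0 0 0 0 0 .167 .085; 0 0 0 0 0 .167 .085; 0 0 0 0 0 .167 .085; 0 0 0 0 0 .167 .085; 0 0 0 0 0 .167 .085; 0 0 0 0 0 0 .085;0 0 0 0 0 0 .085';  python3 d.py wide .15
```

```text
t: 6.52
ee_pos: [0.5984, 0.2582, 0.1976]
tcp_rot: [-2.218, -2.224, 0.004]
wrist_force: [0.6, -0.4, -0.3]
opening: 0.0846
grip_force: 0.0
delta [-0.5714  0.0075  0.0483] t 6.53 tilt [-0.001 -0.002 -1.   ] xyaw 90.1 q [-0.81  0.45  0.44  1.65 -0.21  1.09 -0.31]
```

```bash
python3 -m pendant '-.0571 .0007 0 0 0 0 .085; -.0571 .0007 0 0 0 0 .085; -.0571 .0007 0 0 0 0 .085; -.0571 .0007 0 0 0 0 .085; -.0571 .0007 0 0 0 0 .085; -.0571 .0007 0 0 0 0 .085; -.0571 .0007 0 0 0 0 .085; -.0571 .0007 0 0 0 0 .085; -.0571 .0007 0 0 0 0 .085; -.0571 .0007 0 0 0 0 .085'; python3 -m pendant '0 0 0 0 0 0 .085; 0 0 0 0 0 0 .085'; python3 d.py wide .022
```

```text
t: 7.78
ee_pos: [0.6062, -0.3141, 0.1987]
tcp_rot: [-2.219, -2.224, -0.001]
wrist_force: [0.7, 0.1, -0.5]
opening: 0.0851
grip_force: 0.0
t: 8.02
ee_pos: [0.6059, -0.3125, 0.1984]
tcp_rot: [-2.221, -2.22, -0.0]
wrist_force: [-0.2, 1.2, 0.3]
opening: 0.0844
grip_force: 0.0
delta [-0.001   0.0015  0.1764] t 8.03 tilt [ 0.001 -0.001 -1.   ] xyaw 90.0 q [-0.01  0.53  0.59  1.57 -0.32  1.13  0.65]
```

```bash
python3 -m pendant '-.001 .0015 .05 0 0 0 .085; 0 0 .05 0 0 0 .085; 0 0 .04 0 0 0 .085; 0 0 .02 0 0 0 .085; 0 0 .0165 0 0 0 .085; 0 0 0 0 0 0 .085; 0 0 0 0 0 0 .05; 0 0 0 0 0 0 .05; 0 0 0 0 0 0 .05; 0 0 0 0 0 0 .05'; python3 d.py wide .022
```

```text
t: 9.28
ee_pos: [0.6093, -0.3148, 0.0248]
tcp_rot: [2.219, 2.219, 0.002]
wrist_force: [0.4, 0.2, 6.4]
opening: 0.0592
grip_force: 44.1
delta [ 0.0015 -0.002   0.0028] t 9.28 tilt [-0.002  0.003 -1.   ] xyaw 90.0 q [ 0.06  0.74  0.5   1.65 -0.44  0.86  0.73]
```

```bash
python3 -m pendant '0 0 -.04 0 0 0 .05; 0 0 -.04 0 0 0 .05; .0315 .0143 0 0 0 0 .05; .0315 .0143 0 0 0 0 .05; .0315 .0143 0 0 0 0 .05; .0315 .0143 0 0 0 0 .05; 0 0 0 0 0 0 .05; 0 0 0 0 0 0 .05'; python3 d.py dish .029
```

```text
t: 10.28
ee_pos: [0.6642, -0.1879, 0.102]
tcp_rot: [-2.221, -2.221, 0.002]
wrist_force: [-0.2, -0.0, -0.8]
opening: 0.0597
grip_force: 44.2
delta [-0.0011  0.0011  0.073 ] t 10.28 tilt [-0.001 -0.002 -1.   ] xyaw 90.0 q [-0.17  0.65  0.53  1.61 -0.38  0.99  0.49]
```

```bash
python3 -m pendant '-.001 .001 .04 0 0 0 .05; 0 0 .02 0 0 0 .05; 0 0 .008 0 0 0 .05; 0 0 .005 0 0 0 .05; 0 0 .0015 0 0 0 .05; 0 0 0 0 0 0 .05'; python3 d.py dish .029
```

```text
t: 11.02
ee_pos: [0.6668, -0.1889, 0.0291]
tcp_rot: [2.22, 2.22, 0.002]
wrist_force: [-0.8, 0.0, -2.3]
opening: 0.0596
grip_force: 44.3
delta [-0.0001 -0.0016  0.0001] t 11.03 tilt [-0.     0.002 -1.   ] xyaw 90.0 q [-0.13  0.74  0.49  1.63 -0.43  0.88  0.52]
```

```bash
python3 -m pendant '0 0 .001 0 0 0 .05; 0 0 0 0 0 0 .07; 0 0 0 0 0 0 .08; 0 0 0 0 0 0 .08; 0 0 -.04 0 0 0 .085; 0 0 -.05 0 0 0 .085; 0 0 -.05 0 0 0 .085; 0 0 0 0 0 0 .085'; python3 -m pendant '.0165 -.0545 0 0 0 0 .085; .0165 -.0545 0 0 0 0 .085; .0165 -.0545 0 0 0 0 .085; .0165 -.0545 0 0 0 0 .085; 0 0 0 0 0 0 .085; 0 0 0 0 0 0 .085'; python3 d.py till .052;  python3 - <<'E'
from h import *
T=viewer.capture("top");S=viewer.capture("side")
r=[(.6652,-.189,.044,.061),(.6652,-.189,.015,.084)]
a=proj(T,[.6652,-.189,.044])[0];b=proj(S,[.6652,-.189,.044])[0]
for n,z in(("wide",.044),): 
  for c,p in((T,a),(S,b)): print(face(c,p,z,.061))
cv2.imwrite("pics/w7.png",np.hstack([crop(T,a,32,6,r),crop(S,b,32,6,r)]))
E
```

```text
t: 12.02
ee_pos: [0.6698, -0.1905, 0.1734]
tcp_rot: [2.215, 2.214, 0.009]
wrist_force: [-0.2, -0.4, 0.1]
opening: 0.0849
grip_force: 0.0
t: 12.78
ee_pos: [0.4482, -0.1223, 0.1669]
tcp_rot: [2.221, 2.222, 0.001]
wrist_force: [0.2, 0.5, 0.5]
opening: 0.085
grip_force: 0.0
delta [-0.0007 -0.0009  0.1149] t 12.78 tilt [ 0.     0.001 -1.   ] xyaw 90.0 q [-0.43  0.12  0.65  2.12 -0.1   0.92  0.27]
(array([ 0.65507526, -0.18229819]), np.float64(0.08361425581249612))
(array([ 0.66804306, -0.18712526]), np.float64(0.06045438588894492))
```

View pics/w7.png

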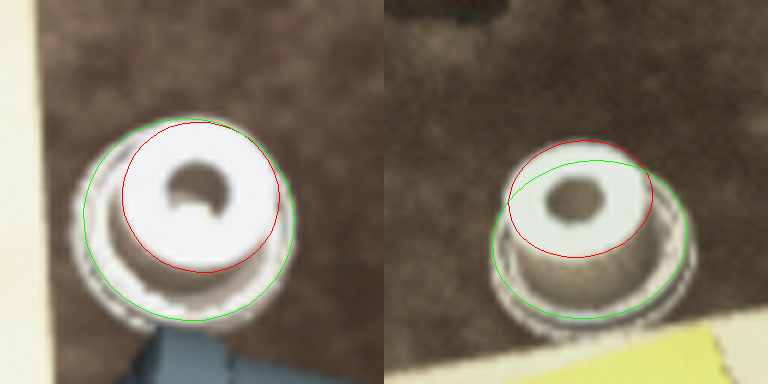

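Wide roll sits flat and centred in the dish, measured (0.668,-0.187) from the clean side fit. Now the till roll.

```bash
python3 -m pendant '-.0007 -.0009 .05 0 0 0 .085; 0 0 .04 0 0 0 .085; 0 0 .023 0 0 0 .085; 0 0 0 0 0 0 .085; 0 0 0 0 0 0 .04; 0 0 0 0 0 0 .04; 0 0 0 0 0 0 .04; 0 0 0 0 0 0 .04;0 0 0 0 0 0 .04' 45; python3 d.py till .052
```

```text
t: 14.0
ee_pos: [0.4485, -0.1236, 0.0555]
tcp_rot: [2.22, 2.22, 0.004]
wrist_force: [-1.1, -0.7, 7.4]
opening: 0.051
grip_force: 46.5
delta [ 0.0006 -0.0011  0.0035] t 14.0 tilt [ 0.     0.003 -1.   ] xyaw 90.0 q [-0.34  0.35  0.58  2.19 -0.31  0.68  0.46]
```

```bash
python3 -m pendant '0 0 -.05 0 0 0 .04; 0 0 -.05 0 0 0 .04; -.0487 .0005 0 0 0 0 .04; -.0487 .0005 0 0 0 0 .04; -.0487 .0005 0 0 0 0 .04; -.0487 .0005 0 0 0 0 .04; 0 0 0 0 0 0 .04; 0 0 0 0 0 0 .04'; python3 d.py deep .06
```

```text
t: 15.0
ee_pos: [0.4487, -0.3173, 0.1536]
tcp_rot: [-2.221, -2.22, -0.001]
wrist_force: [-0.3, 1.1, -0.8]
opening: 0.0508
grip_force: 48.1
delta [-0.0013  0.0028  0.0936] t 15.0 tilt [ 0.001 -0.001 -1.   ] xyaw 90.0 q [-0.09  0.36  0.74  1.95 -0.3   0.95  0.8 ]
```

```bash
python3 -m pendant '-.001 .002 .035 0 0 0 .04; 0 0 .035 0 0 0 .04; 0 0 .012 0 0 0 .04; 0 0 .008 0 0 0 .04; 0 0 .002 0 0 0 .04; 0 0 0 0 0 0 .04'; python3 d.py deep .0595
```

```text
t: 15.75
ee_pos: [0.4518, -0.3194, 0.063]
tcp_rot: [2.22, 2.22, 0.001]
wrist_force: [-0.2, -0.6, -1.3]
opening: 0.0509
grip_force: 48.1
delta [ 0.001  -0.0004  0.0035] t 15.75 tilt [-0.001  0.002 -1.   ] xyaw 90.0 q [-0.    0.51  0.66  1.98 -0.43  0.79  0.9 ]
```

```bash
python3 -m pendant '0 0 .002 0 0 0 .04; 0 0 .0015 0 0 0 .04; 0 0 0 0 0 0 .04; 0 0 0 0 0 0 .04'; python3 -m pendant '0 0 0 0 0 0 .06; 0 0 0 0 0 0 .065; 0 0 0 0 0 0 .07; 0 0 -.04 0 0 0 .07; 0 0 -.05 0 0 0 .085; 0 0 -.05 0 0 0 .085; 0 0 0 0 0 0 .085'; python3 d.py small .2
```

```text
t: 16.25
ee_pos: [0.4516, -0.3196, 0.0596]
tcp_rot: [2.221, 2.22, 0.001]
wrist_force: [-2.1, 1.3, 5.6]
opening: 0.0508
grip_force: 48.5
t: 17.12
ee_pos: [0.4539, -0.3214, 0.2031]
tcp_rot: [2.215, 2.215, 0.006]
wrist_force: [0.4, -1.3, -0.5]
opening: 0.0848
grip_force: 0.0
delta [0.5317 0.0122 0.0011] t 17.12 tilt [-0.004  0.009 -1.   ] xyaw 90.0 q [-0.13  0.3   0.79  1.9  -0.25  1.03  0.76]
```

```bash
python3 -m pendant '.053 .0015 0 0 0 0 .085; .053 .0015 0 0 0 0 .085; .053 .0015 0 0 0 0 .085; .053 .0015 0 0 0 0 .085; .053 .0015 0 0 0 0 .085; .053 .0015 0 0 0 0 .085; .053 .0015 0 0 0 0 .085; .053 .0015 0 0 0 0 .085; .053 .0015 0 0 0 0 .085; .053 .0015 0 0 0 0 .085'; python3 -m pendant '0 0 0 0 0 0 .085; 0 0 0 0 0 0 .085'; python3 d.py small .018
python3 - <<'E'
from h import *
T=viewer.capture("top");S=viewer.capture("side")
R=[]
for p,z,d in (((.4514,-.3184),.084,.052),((.5987,.2586),.061,.04)):
  for c in (T,S):
    a=proj(c,[*p,z])[0]; print(face(c,a,z,d)); R.append(crop(c,a,20,5,[(*p,z,d)]))
cv2.imwrite("pics/t8.png",np.hstack(R))
E
```

```text
t: 18.38
ee_pos: [0.465, 0.2122, 0.1972]
tcp_rot: [-2.221, -2.221, 0.003]
wrist_force: [0.6, 0.3, 0.8]
opening: 0.0851
grip_force: 0.0
t: 18.62
ee_pos: [0.4652, 0.2101, 0.1972]
tcp_rot: [2.221, 2.222, -0.005]
wrist_force: [0.8, -0.4, -0.3]
opening: 0.0844
grip_force: 0.0
delta [0.0006 0.0015 0.1792] t 18.62 tilt [-0.002 -0.002 -1.   ] xyaw 90.0 q [-0.89  0.17  0.43  1.99 -0.08  1.   -0.43]
(array([ 0.44728923, -0.30576906]), np.float64(0.07438321254590874))
(array([ 0.45137439, -0.31863199]), np.float64(0.05124548227892781))
(array([0.5903789, 0.2489896]), np.float64(0.06265856451766587))
(array([0.60057157, 0.27207866]), np.float64(0.06291089392570783))
```

View pics/t8.png

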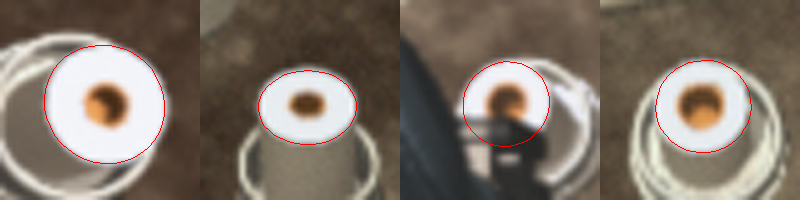

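Till and card rolls sit within about 2 mm of the predicted seated rings, upright. Now the small roll.

```bash
python3 -m pendant '.0003 .0013 .05 0 0 0 .085; 0 0 .05 0 0 0 .085; 0 0 .045 0 0 0 .085; 0 0 .02 0 0 0 .085; 0 0 .014 0 0 0 .085; 0 0 0 0 0 0 .085; 0 0 0 0 0 0 .04; 0 0 0 0 0 0 .04; 0 0 0 0 0 0 .04; 0 0 0 0 0 0 .04' 40; python3 -m pendant '0 0 0 0 0 0 .04; 0 0 -.06 0 0 0 .04; 0 0 -.06 0 0 0 .04; 0 0 -.06 0 0 0 .04; 0 0 0 0 0 0 .04; 0 0 0 0 0 0 .04';python3 d.py dish .2
```

```text
t: 19.98
ee_pos: [0.4686, 0.2119, 0.021]
tcp_rot: [2.221, 2.221, 0.004]
wrist_force: [-0.9, -0.7, 6.4]
opening: 0.0487
grip_force: 41.5
t: 20.72
ee_pos: [0.4668, 0.2112, 0.1993]
tcp_rot: [-2.221, -2.221, 0.0]
wrist_force: [-0.6, 0.0, -1.4]
opening: 0.0488
grip_force: 41.7
delta [-0.4003  0.1983 -0.0009] t 20.73 tilt [ 0.    -0.001 -1.   ] xyaw 90.0 q [-0.92  0.17  0.45  1.98 -0.09  1.01 -0.42]
```

```bash
python3 -m pendant '-.05 .025 0 0 0 0 .04; -.05 .025 0 0 0 0 .04; -.05 .025 0 0 0 0 .04; -.05 .025 0 0 0 0 .04; -.05 .025 0 0 0 0 .04; -.05 .025 0 0 0 0 .04; -.05 .025 0 0 0 0 .04; -.049 .025 0 0 0 0 .04; 0 0 0 0 0 0 .04; 0 0 0 0 0 0 .04'; python3 -m pendant '0 0 .05 0 0 0 .04; 0 0 .04 0 0 0 .04; 0 0 .02 0 0 0 .04; 0 0 0 0 0 0 .04; 0 0 0 0 0 0 .04'; python3 d.py dish .0655
```

```text
t: 21.98
ee_pos: [0.6657, -0.1873, 0.1965]
tcp_rot: [-2.219, -2.217, 0.004]
wrist_force: [0.3, 1.4, 0.0]
opening: 0.0488
grip_force: 41.8
t: 22.6
ee_pos: [0.6688, -0.1879, 0.0914]
tcp_rot: [2.219, 2.22, 0.002]
wrist_force: [-0.7, -0.2, 0.1]
opening: 0.0488
grip_force: 41.8
delta [-0.0011 -0.0036  0.0259] t 22.6 tilt [-0.001  0.003 -1.   ] xyaw 90.0 q [-0.18  0.67  0.55  1.61 -0.41  0.97  0.51]
```

```bash
python3 -m pendant '0 -.0015 .014 0 0 0 .04; 0 0 .006 0 0 0 .04; 0 0 .003 0 0 0 .04; 0 0 .0015 0 0 0 .04; 0 0 0 0 0 0 .04; 0 0 0 0 0 0 .04'; python3 d.py dish .0655
```

```text
t: 23.35
ee_pos: [0.6662, -0.1879, 0.0652]
tcp_rot: [2.221, 2.221, 0.0]
wrist_force: [-0.0, -0.5, -0.9]
opening: 0.0488
grip_force: 41.8
delta [-0.0011 -0.001  -0.0003] t 23.35 tilt [-0.     0.001 -1.   ] xyaw 90.0 q [-0.17  0.7   0.54  1.62 -0.42  0.93  0.52]
```

```bash
python3 -m pendant '0 0 .001 0 0 0 .04; 0 0 0 0 0 0 .04; 0 0 0 0 0 0 .06; 0 0 0 0 0 0 .07; 0 0 0 0 0 0 .08; 0 0 -.04 0 0 0 .085; 0 0 -.05 0 0 0 .085; 0 0 -.05 0 0 0 .085'; python3 -m pendant '0 -.06 0 0 0 0 .085; 0 -.06 0 0 0 0 .085; .05 -.03 0 0 0 0 .085; .05 0 0 0 0 0 .085; 0.05 0 0 0 0 0 .085; 0 0 0 0 0 0 .085; 0 0 0 0 0 0 .085; 0 0 0 0 0 0 .085'
python3 - <<'E'
from h import *
T=viewer.capture("top");S=viewer.capture("side")
R=[]
for p,z,d in (((.667,-.1875),.078,.05),((.4514,-.3184),.084,.052),((.5987,.2586),.061,.04)):
  for c in (T,S):
    a=proj(c,[*p,z])[0]; print(face(c,a,z,d)); R.append(crop(c,a,32,4,[(*p,z,d)]))
cv2.imwrite("pics/f9.png",np.vstack([np.hstack(R[0::2]),np.hstack(R[1::2])]))
E
```

```text
t: 24.35
ee_pos: [0.6656, -0.1876, 0.2049]
tcp_rot: [-2.221, -2.221, 0.001]
wrist_force: [0.1, -0.1, -0.8]
opening: 0.085
grip_force: 0.0
t: 25.35
ee_pos: [0.5158, -0.0398, 0.2041]
tcp_rot: [2.225, 2.217, -0.001]
wrist_force: [0.5, -0.3, 0.6]
opening: 0.0853
grip_force: 0.0
(array([ 0.66631759, -0.18900617]), np.float64(0.05027617090354925))
(array([ 0.66697988, -0.18870508]), np.float64(0.04852081956081958))
(array([ 0.4472389 , -0.30595673]), np.float64(0.07437235151386352))
(array([ 0.42158334, -0.24745804]), np.float64(0.00235180289964717))
(array([0.58908249, 0.24993215]), np.float64(0.06315940491278069))
(array([0.60075882, 0.27180433]), np.float64(0.0627043967363894))
```

View pics/f9.png

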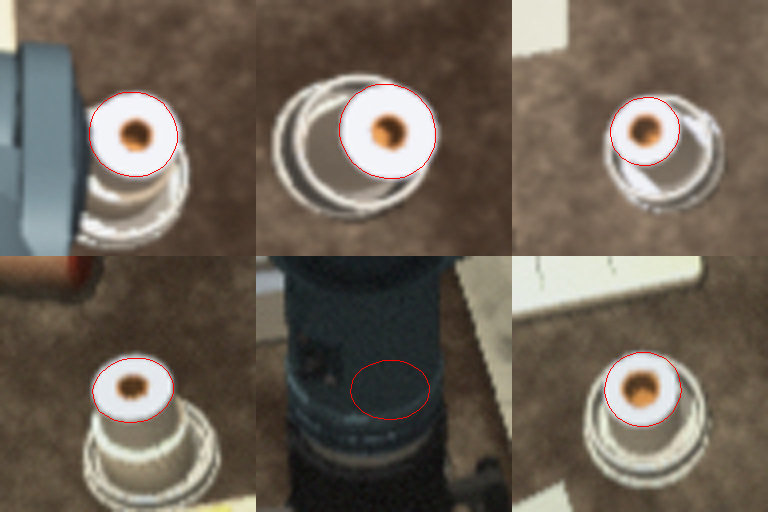

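All rolls match their expected seated positions to within about 2 mm, upright, and the arm is clear.

```bash
python3 -c "
from bench import env
print(env.job_done())"
```

```text
the job is handed in; nothing more can be done
None
```

I put all four rolls in their places and handed the job in after about 25 s of robot time; the last pictures showed each upright within about 2 mm of its target, but the hand-in returned no verdict.

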